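Lay an upright bracket on its back against the stop

ROBOT

A 7-joint arm with a two-finger parallel gripper is mounted at the origin on a cart in front of the work surface, level with it; the furniture and walls round the work are solid. World frame = base frame: x ahead of the robot, y to its left, z up, the work surface at z = 0. Lengths are in m, angles in rad, forces in N, time in s.
With the tool pointing down it reaches from about 0.4 to 0.85 m from the base axis. Payload 4.5 kg.
Tool frame: the origin (TCP) lies at the very end of the fingers, on their centre line; the grasp point (between the pads) lies 19 mm behind it (r.grip_depth is the distance from the TCP to the grasp point, in m); z points along the fingers, x is the direction in which the jaws open and shut, and the axes are right-handed (so a half turn about z gives the same grasp; the last joint's range is limited). The gripper opens to 88 mm and grips with 3 to 60 N. Pads are 18 mm wide; open, the fingers measure 123 mm over their backs; the gripper's body (75 mm by 187 mm) begins 45 mm behind the grasp point.
Start: joints at [-1.27, 0.689, -0.195, 1.565, 0.157, 0.902, -0.215], TCP at [0.165, 0.603, 0.239] pointing down, gripper open.
Joint ranges: [-3.01, 3.01], [-0.46, 2.08], [-1.47, 1.51], [0.13, 2.56], [-1, 4.14], [0.04, 2.09], [-2.66, 2.66]. Speed limits (rad/s): [2.57, 2.57, 3.14, 3.14, 3.14, 3.14, 3.14].

INTERFACE

Orientations are given as a unit quaternion [x, y, z, w].
In Python, from plant import r gives the robot as it stands. The module is installed in compiled form; this text tells all that it offers.
- The arm moves only by the shell command python3 -m jog 'ROWS' [FORCE]. ROWS is JSON, a list of rows, each a list of 5 numbers: the shift along the tool's x, y, z in units of 1 m (1.0 is 1 m), then the turn about the tool's z in units of 360 degrees (1.0 is 360 degrees), then the closure, from 0 (fully open) to 1 (shut). In form: [[dx, dy, dz, yaw, fingers], ...]. A call has 1 to 20 rows; each row shifts and turns the commanded pose from where the row before left it, along the tool's axes as they then stand; what a row does not reach is not made up. A row lasts 1/10 s, in which the tool goes at most 50 mm and 8.59 degrees, less where a joint would pass 70% of its speed; a pose out of reach is approached as far as the arm can. A call with a number of a shift or a turn outside -1 to 1 is refused whole. A call with a gripper value outside its range is refused whole. The fingers move at their own pace and stop on an object; FORCE is the grip in N (left out, the last holds). Time passes only in rows, so rows that do not move let the fingers close. It gives the time, the measured TCP pose, the force and the opening at its end, in the units of the state.
- r.get_state(): the state, without advancing time (a new reading comes with each control period).
- r.snapshot(name): name is "scene" or "top"; returns the picture (384x512x3 uint8, red, green, blue); there is no depth.
- r.get_calibration(name): a dict with "mtx" (3x3 intrinsics, pixels), "R" (3x3) and "t" (3): a world point X has camera coordinates R X + t. Camera axes: x right, y down, z forward; pixel columns grow to the right and rows downward; lengths in m; the calibration is good to about 2 mm. A picture is of the moment at which its call begins. get_calibration takes no time and is no camera call.
- r.finish_job(): hands the job in, once; it reports no verdict.
Trained networks look in the newest picture that a camera, given by its name, has taken for a name from the list of things; names that differ only in an ending like _2 or _b are one class to them, and where a whole thing is asked for, a point or a joint stands for the part that bears it (a point fixed in the world has none). Each returns a list of dicts, best first, with "score" (0 to 1); they miss things now and then, are a little off and sometimes report something else, mostly with a low value. They report only what shows in the picture. A call takes as long as a camera call.
- r.cut_out(thing, camera): "pixels" (384x512 bool, what is visible of it) and "rect" ([left, top, right, bottom] in pixels, round what is visible of it).
The state is a dict: "clock": time; "q": joint angles; "qd": joint speeds; "joint_torque": joint torques, N m; "tool_pos": TCP position; "eef_rot": TCP orientation; "contact_force": force on the tool from outside, world axes, zero at the start; "moment": the same for the moment, N m; "opening": opening from 0.0 (shut) to 1.0 (fully open).
Only numpy, scipy, OpenCV 4.12 (cv2) and the standard library are available. Lean on these libraries where they do the work, as an engineer would, in place of code of your own. Each camera call takes 0.05 s, during which the arm holds its last target.

TASK

Push the standing bracket along the bench until the front edge of its foot is up against both blocks of the stop, still standing; then tip it forward so that its upright comes down in the gap between the blocks, lowering it gently all the way instead of letting it drop. Leave it lying flat on its back with the inner face of its foot against the stop blocks, and take the hand away. Use the fingers only to push lightly and to hold it back: do not grip or lift the bracket, and do not shift anything else.

Things in the scene. Friction and masses are not known exactly. Their poses are not given: they have to be found in the camera images.
- bracket: loose L-shaped aluminium bracket, 0.3 to 0.5 kg, standing: foot plate x -82..0 mm, y -55..55, z 0..10; upright plate x -10..0, y -18..18, z 10..160, front faces flush. Origin: middle of the foot's lower front edge; x forward, the way it is to be tipped; z up along the upright. Centre of mass about x -28, z 35 mm: tipped over its front edge it balances at about 38 degrees, then falls by itself
- bracket_top (a point): middle of the top front edge of the bracket's upright: (0, 0, 160) mm in the bracket's frame
- bracket_toe (a point): middle of the lower rear edge of the bracket's foot: (-82, 0, 0) mm in the bracket's frame. It rises behind as the bracket tips: a finger in the inner corner can push the upright forward and hold back the foot
- stop: fixed stop: two dark steel blocks bolted down side by side, each 45 mm long (x 0..45), 24 mm wide (y 36..60 and -60..-36), 34 mm high plus a 10 mm bolt head; the gap is 72 mm. Origin on the bench midway between their stop faces (plane x = 0, looking to -x at the bracket); x points on through the gap, z up. The bracket starts 20 to 50 mm before it, facing the gap within 6 degrees
- stop_seat (a point): on the bench 10 mm before the stop faces (-10, 0, 0 mm in the stop's frame): the bracket's origin lies here, within 18 mm sideways, once it is laid down and its 10 mm thick foot stands on edge against the blocks
- brass_fitting: turned brass hose tail standing up, 42 mm across, 56 mm tall; origin under its centre; loose, to be left alone
- big_bolt: rusty hex bolt standing on its head, 33 mm across, 74 mm tall; origin under its centre; loose, to be left alone
- nut_a: large rusty hex nut lying flat, 34 mm across, 14 mm thick; origin under its centre; loose, to be left alone
- hole_saw: dark hole saw standing on its teeth, 50 mm across, 61 mm tall; origin under its centre; loose, to be left alone
- weld_magnet: triangular magnetic holder lying flat, 75 x 85 x 15 mm; origin under its centre; loose, to be left alone

How it is judged:
By the outcome, as a careful person would: the job done as asked, in the order asked, and still so for the second after the job is handed in, with the robot touching nothing.
It also fails if it takes over 72 s, if anything falls off the work surface, if the arm or the gripper's body presses on something with over 40 N, if the wrist force passes 120 N, or if a joint passes its speed limit or range.

## Working session

There is one attempt and no reset: what is moved stays moved. The work goes in short steps, Python scripts to look and compute and a shell command to move; the robot and the scene stay as the last step left them, time stands still between calls to the robot, and variables do not carry over. Pictures are saved under pics/ and viewed, and the job is handed in when it is done.

```bash
mkdir -p pics; ls; python3 - <<'E'
from plant import r
import cv2
for n in ("scene","top"):
    im=r.snapshot(n); cv2.imwrite(f"pics/{n}0.png",im[:,:,::-1])
    c=r.get_calibration(n); print(n,c)
s=r.get_state(); print(s)
E
```

```text
pics
scene {'mtx': array([[472.67329366,   0.        , 251.93816573],
       [  0.        , 472.67329366, 194.16302962],
       [  0.        ,   0.        ,   1.        ]]), 'R': array([[-0.83008087, -0.55764084,  0.00156159],
       [-0.34602269,  0.51287487, -0.78563838],
       [ 0.43730314, -0.65268374, -0.618684  ]]), 't': array([0.33483375, 0.42787741, 0.61833832])}
top {'mtx': array([[431.02217981,   0.        , 252.24529594],
       [  0.        , 431.02217981, 189.71160616],
       [  0.        ,   0.        ,   1.        ]]), 'R': array([[-0.01936678, -0.99979772,  0.00542625],
       [-0.98608223,  0.01820418, -0.16525869],
       [ 0.16512648, -0.00855125, -0.98623533]]), 't': array([-0.23529731,  0.58483819,  0.87755348])}
{'clock': 0.1, 'q': array([-1.27021871,  0.68991643, -0.19452184,  1.56623244,  0.15728678,
        0.90252556, -0.21508687]), 'qd': array([ 2.48588528e-04, -1.06755204e-03, -3.42953343e-04, -4.91240883e-03,
       -4.75863282e-04, -9.93362535e-05,  7.86286397e-04]), 'joint_torque': array([-2.99159663e-03, -5.28504968e+01, -1.27118178e+00, -1.53840548e+01,
       -5.25123964e-02,  1.91464169e-03,  5.02980254e-05]), 'tool_pos': array([0.16465296, 0.60232394, 0.23798213]), 'eef_rot': array([ 7.94841095e-01,  6.06817039e-01, -6.36394133e-04,  5.57459597e-04]), 'contact_force': array([-0.79495175, -0.16373759,  0.99529763]), 'moment': array([ 0.01223328, -0.03100771, -0.04018176]), 'opening': 0.9990047502044892}
```

View pics/scene0.png

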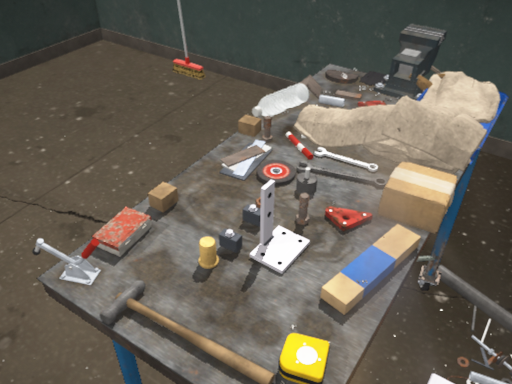

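View pics/top0.png

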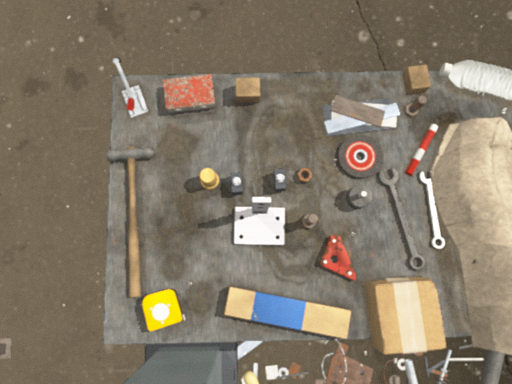

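```bash
cat > h.py <<'E'
import numpy as np, cv2
from plant import r
def cal(n):
    c=r.get_calibration(n); return c["mtx"],c["R"],c["t"]
def proj(P,n):
    K,R,t=cal(n); X=np.atleast_2d(P)@R.T+t; u=X@K.T; return u[:,:2]/u[:,2:]
def back(uv,z,n):
    K,R,t=cal(n); uv=np.atleast_2d(uv)
    d=np.c_[uv,np.ones(len(uv))]@np.linalg.inv(K).T@R; c=-R.T@t
    return c+d*((z-c[2])/d[:,2])[:,None]
E
python3 - <<'E'
from h import *
for n in ("scene","top"):
    im=r.snapshot(n).copy()
    for th in ["bracket","stop","brass_fitting","big_bolt","nut_a","hole_saw","weld_magnet"]:
        for d in r.cut_out(th,n)[:2]:
            m=d["pixels"]; v,u=np.nonzero(m)
            print(n,th,round(d["score"],2),d["rect"],m.sum(),back([u.mean(),v.mean()],0.0,n).round(3))
            np.save(f"{n}_{th}.npy",m) if d["score"]>.5 else 0
    # zoom
    box=(190,150,140,110) if n=="top" else (180,160,190,130)
    x,y,w,h=box
    cv2.imwrite(f"pics/{n}z.png",cv2.resize(im[y:y+h,x:x+w,::-1],None,fx=4,fy=4,interpolation=cv2.INTER_CUBIC))
E
```

```text
scene bracket 0.98 [249.6, 181.4, 309.2, 273.1] 2291 [[ 0.537 -0.29  -0.   ]]
scene stop 0.65 [216.2, 202.5, 260.2, 253.6] 755 [[ 0.617 -0.267 -0.   ]]
scene stop 0.29 [295.1, 167.5, 315.9, 196.4] 365 [[ 0.576 -0.504  0.   ]]
scene brass_fitting 0.59 [196.1, 238.6, 217.9, 268.9] 539 [[ 0.63  -0.166  0.   ]]
scene brass_fitting 0.45 [249.0, 181.2, 308.3, 271.5] 2290 [[ 0.537 -0.289  0.   ]]
scene big_bolt 0.69 [295.6, 192.8, 309.4, 225.5] 322 [[ 0.533 -0.405  0.   ]]
scene nut_a 0.47 [253.9, 198.9, 264.8, 207.5] 46 [[ 0.635 -0.368  0.   ]]
scene hole_saw 0.57 [293.9, 166.5, 314.4, 195.1] 364 [[ 0.578 -0.505  0.   ]]
scene weld_magnet 0.77 [322.6, 207.6, 371.8, 230.3] 724 [[ 0.433 -0.438  0.   ]]
top bracket 0.58 [234.2, 197.7, 289.8, 246.3] 2053 [[ 0.512 -0.262  0.   ]]
top bracket 0.29 [232.4, 166.8, 286.5, 195.1] 495 [[ 0.609 -0.262  0.   ]]
top stop 0.71 [230.9, 168.0, 285.7, 194.4] 530 [[ 0.608 -0.262  0.   ]]
top brass_fitting 0.6 [203.0, 167.6, 218.7, 185.5] 240 [[ 0.619 -0.148  0.   ]]
top big_bolt 0.53 [301.0, 214.1, 318.4, 228.6] 154 [[ 0.517 -0.374  0.   ]]
top hole_saw 0.87 [343.8, 185.3, 373.9, 207.7] 508 [[ 0.568 -0.487  0.   ]]
top weld_magnet 0.89 [317.5, 232.7, 357.0, 279.0] 818 [[ 0.434 -0.432  0.   ]]
top weld_magnet 0.56 [232.9, 196.3, 285.2, 245.9] 2049 [[ 0.513 -0.262  0.   ]]
```

View pics/topz.png

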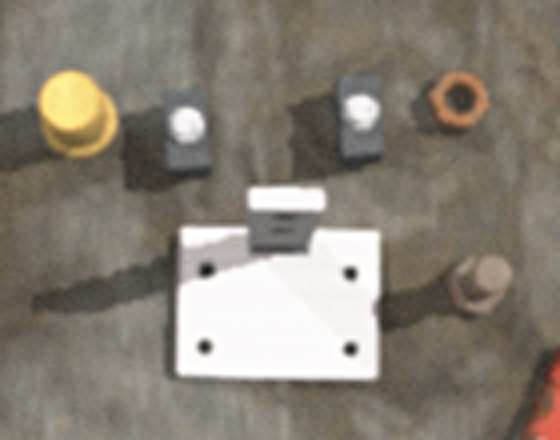

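View pics/scenez.png

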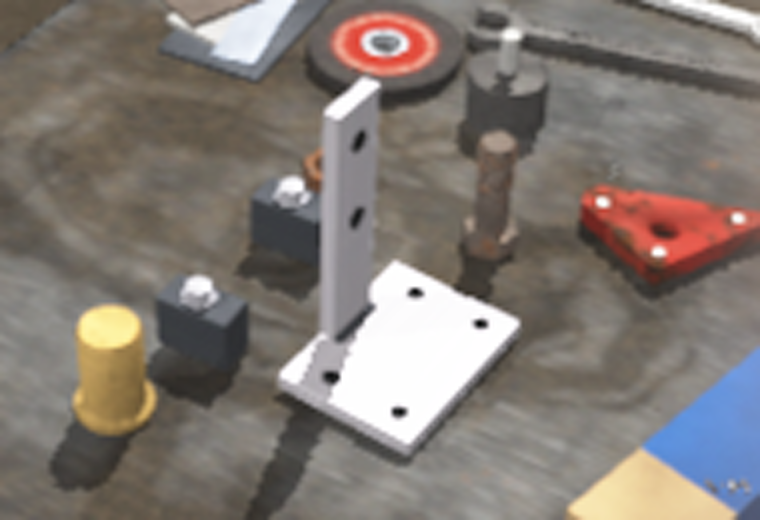

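```bash
cat >> h.py <<'E'
from scipy.optimize import minimize
from scipy.spatial import ConvexHull
def box(x0,x1,y0,y1,z0,z1): return np.array([[x,y,z] for x in(x0,x1) for y in(y0,y1) for z in(z0,z1)])/1000.
BR=[box(-82,0,-55,55,0,10),box(-10,0,-18,18,10,160)]
def oct(cx,cy,r,z0,z1): return np.array([[cx+r*np.cos(a),cy+r*np.sin(a),z] for a in np.arange(0,6.28,.785) for z in (z0,z1)])/1000.
ST=[box(0,45,36,60,0,34),box(0,45,-60,-36,0,34),oct(22,48,8,34,44),oct(22,-48,8,34,44)]
def cyl(rr,h): return [oct(0,0,rr*1000,0,h*1000)]
def pose(x,y,a,th=0):
    Rz=np.array([[np.cos(a),-np.sin(a),0],[np.sin(a),np.cos(a),0],[0,0,1]])
    Ry=np.array([[np.cos(th),0,np.sin(th)],[0,1,0],[-np.sin(th),0,np.cos(th)]])
    return Rz@Ry,np.array([x,y,0.])
S=4
def render(parts,R,t,n):
    m=np.zeros((384*S,512*S),np.uint8)
    for P in parts:
        uv=(proj(P@R.T+t,n)+.5)*S-.5
        cv2.fillConvexPoly(m,cv2.convexHull(np.round(uv).astype(np.int32)),1)
    return cv2.resize(m.astype(np.float32),(512,384),interpolation=cv2.INTER_AREA)
def fit(parts,masks,p0,occ={},free=None,steps=(.01,.01,.05)):
    def cost(p):
        c=0
        for n,m in masks.items():
            q=render(parts,*pose(*p),n); mm=m.astype(np.float32)
            if n in occ: q=q*(~occ[n]); mm=mm*(~occ[n])
            c+=1-np.minimum(q,mm).sum()/np.maximum(q,mm).sum()
        return c
    best=None
    sim=np.array([p0]+[np.array(p0)+np.eye(len(p0))[i]*steps[i] for i in range(len(p0))])
    for k in range(3):
        o=minimize(cost,sim[0],method="Nelder-Mead",options=dict(initial_simplex=sim,xatol=1e-4,fatol=1e-4))
        sim=np.array([o.x]+[o.x+np.eye(len(p0))[i]*steps[i]*-.5 for i in range(len(p0))])
    return o.x,o.fun
E
python3 - <<'E'
from h import *
L=lambda n,t:np.load(f"{n}_{t}.npy")
b=None
for ns in (("scene","top"),("scene",),("top",)):
    p,c=fit(BR,{n:L(n,"bracket") for n in ns},[.55,-.262,0]);print("bracket",ns,p.round(4),np.degrees(p[2]).round(2),c.round(3))
    if b is None:b=p
for ns in (("scene","top"),("top",)):
    p,c=fit(ST,{n:L(n,"stop") for n in ns},[.59,-.262,0],occ={"scene":L("scene","bracket")});print("stop",ns,p.round(4),np.degrees(p[2]).round(2),c.round(3))
for th,rr,h in (("brass_fitting",.0165,.056),("big_bolt",.0165,.074),("hole_saw",.025,.061)):
    p,c=fit(cyl(rr,h),{n:L(n,th) for n in("scene","top")},[*{"brass_fitting":(.6,-.15),"big_bolt":(.5,-.365),"hole_saw":(.56,-.48)}[th]][:2]+[0]);print(th,p.round(4),c.round(3))
for n in("scene","top"):print(n,"wood",[back(uv,0.03,n).round(3).tolist() for uv in ([(227,288),(350,310),(253,290)] if n=="top" else [(320,290),(410,228)])])
print((-cal("top")[1].T@cal("top")[2]))
E
```

```text
bracket ('scene', 'top') [ 0.548  -0.2622 -0.0212] -1.22 0.095
bracket ('scene',) [ 5.480e-01 -2.604e-01 -5.000e-04] -0.03 0.046
bracket ('top',) [ 0.5476 -0.2632 -0.0416] -2.38 0.039Traceback (most recent call last):
  File "<stdin>", line 8, in <module>
  File "h.py", line 40, in fit
    o=minimize(cost,sim[0],method="Nelder-Mead",options=dict(initial_simplex=sim,xatol=1e-4,fatol=1e-4))
    res = _minimize_neldermead(fun, x0, args, callback, bounds=bounds,
                               **options)
    fxcc = func(xcc)
    fx = function(np.copy(x), *(wrapper_args + args))
  File "h.py", line 33, in cost
    q=render(parts,*pose(*p),n); mm=m.astype(np.float32)
  File "h.py", line 26, in render
    uv=(proj(P@R.T+t,n)+.5)*S-.5
        ~~~~^^^^^^^^^^^
  File "h.py", line 6, in proj
    K,R,t=cal(n); X=np.atleast_2d(P)@R.T+t; u=X@K.T; return u[:,:2]/u[:,2:]
          ~~~^^^
  File "h.py", line 4, in cal
    c=r.get_calibration(n); return c["mtx"],c["R"],c["t"]
ValueError: time passes only in moves, steps and waits
```

```bash
python3 - <<'E'
from plant import r
import pickle
pickle.dump({n:(lambda c:(c["mtx"],c["R"],c["t"]))(r.get_calibration(n)) for n in("scene","top")},open("cal.pkl","wb"))
E
sed -i 's/^def cal(n):/import pickle\nCAL=pickle.load(open("cal.pkl","rb"))\ndef cal(n): return CAL[n]\ndef _old(n):/' h.py
python3 - <<'E'
from h import *
L=lambda n,t:np.load(f"{n}_{t}.npy")
for ns in (("scene","top"),("top",)):
    p,c=fit(ST,{n:L(n,"stop") for n in ns},[.59,-.262,0],occ={"scene":L("scene","bracket")});print("stop",ns,p.round(4),np.degrees(p[2]).round(2),c.round(3))
for th,rr,h in (("brass_fitting",.0165,.056),("big_bolt",.0165,.074),("hole_saw",.025,.061)):
    p,c=fit(cyl(rr,h),{n:L(n,th) for n in("scene","top")},[*{"brass_fitting":(.6,-.15),"big_bolt":(.5,-.365),"hole_saw":(.56,-.48)}[th]][:2]+[0]);print(th,p.round(4),c.round(3))
for n in("scene","top"):print(n,"wood",[back(uv,0.03,n).round(3).tolist() for uv in ([(227,288),(350,310),(253,290)] if n=="top" else [(320,290),(410,228)])])
c=np.array([(178,226),(382,230),(381,379),(176,377)])/4+[190-.375,150-.375]
P=back(c,.01,"top")[:,:2]*1000;print("foot corners FL FR RR RL",P.round(1).tolist())
d=P[0]-P[1];print("yaw front",np.degrees(np.arctan2(-d[0],d[1])));d=P[3]-P[2];print("rear",np.degrees(np.arctan2(-d[0],d[1])))
p0=[.548,-.2622,-.02]
for n in ("top","scene"):
    im=r.snapshot(n)[:,:,::-1].copy(); im=cv2.resize(im,None,fx=4,fy=4,interpolation=cv2.INTER_CUBIC)
    for parts,q in ((BR,p0),(ST,p)) if False else ((BR,p0),):
        R,t=pose(*q)
        for B in parts:
            uv=((proj(B@R.T+t,n)+.5)*4-.5).round().astype(int)
            for i in range(8):
                for j in (1,2,4):
                    if i^j>i: cv2.line(im,tuple(uv[i].tolist()),tuple(uv[i^j].tolist()),(0,0,255),1)
    x,y,w,h=(190,150,140,110) if n=="top" else (180,160,190,130)
    cv2.imwrite(f"pics/{n}ov.png",im[4*y:4*y+4*h,4*x:4*x+4*w])
E
```

```text
stop ('scene', 'top') [ 0.5821 -0.2605  0.0588] 3.37 0.185
stop ('top',) [ 0.5816 -0.261   0.0629] 3.61 0.091
brass_fitting [ 0.6129 -0.1509  0.0233] 0.31
big_bolt [ 0.515  -0.3692  0.0043] 0.698
hole_saw [ 0.5633 -0.4782  0.0129] 0.485
scene wood [[[0.375, -0.186, 0.03]], [[0.293, -0.448, 0.03]]]
top wood [[[0.374, -0.189, 0.03]], [[0.324, -0.447, 0.03]], [[0.369, -0.244, 0.03]]]
foot corners FL FR RR RL [[550.5, -205.6], [546.2, -319.2], [463.8, -316.0], [467.0, -203.4]]
yaw front -2.2015615306376066
rear -1.6521159752849268
```

View pics/topov.png

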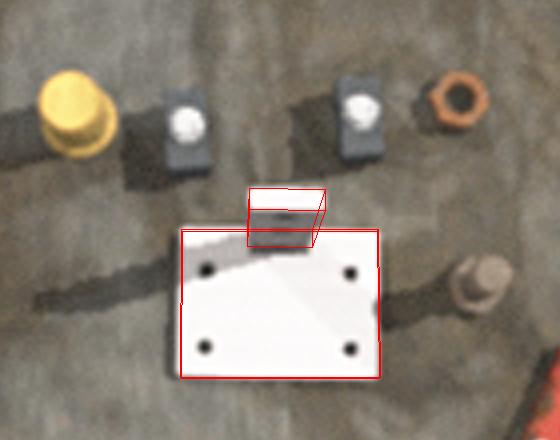

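View pics/sceneov.png

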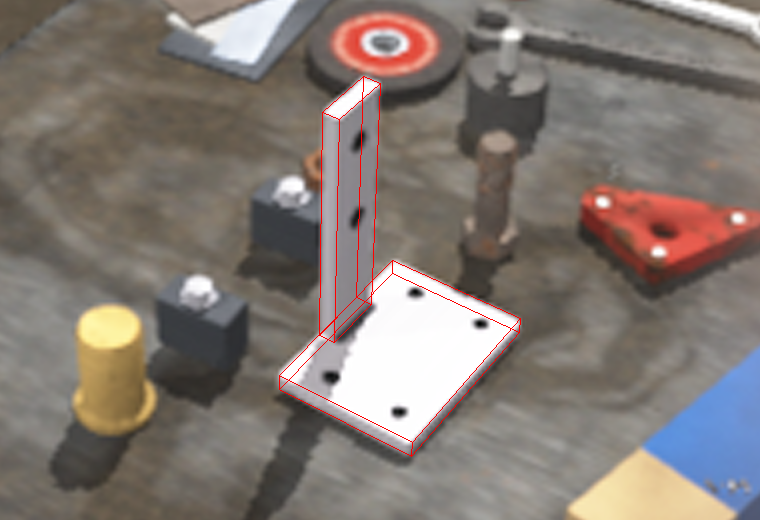

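```bash
cat >> h.py <<'E'
def overlay(items,tag,fs=4,views=("top","scene")):
    for n in views:
        im=r.snapshot(n)[:,:,::-1].copy(); im=cv2.resize(im,None,fx=4,fy=4,interpolation=cv2.INTER_CUBIC)
        for parts,q,col in items:
            R,t=pose(*q)
            for B in parts:
                if len(B)!=8: continue
                uv=((proj(B@R.T+t,n)+.5)*4-.5).round().astype(int)
                for i in range(8):
                    for j in (1,2,4):
                        if i^j>i: cv2.line(im,tuple(uv[i].tolist()),tuple(uv[i^j].tolist()),col,1)
        x,y,w,h=(190,150,140,110) if n=="top" else (180,160,190,130)
        cv2.imwrite(f"pics/{n}_{tag}.png",im[4*y:4*y+4*h,4*x:4*x+4*w])
E
python3 - <<'E'
from h import *
overlay([(ST,(.5821,-.2605,.0588),(0,0,255)),([box(-16,16,-16,16,0,74)],(.515,-.3692,0),(0,255,0))],"st")
E
```

```text
(no output)
```

View pics/top_st.png

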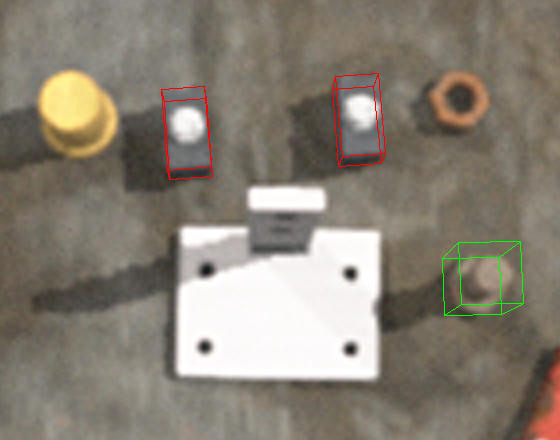

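View pics/scene_st.png

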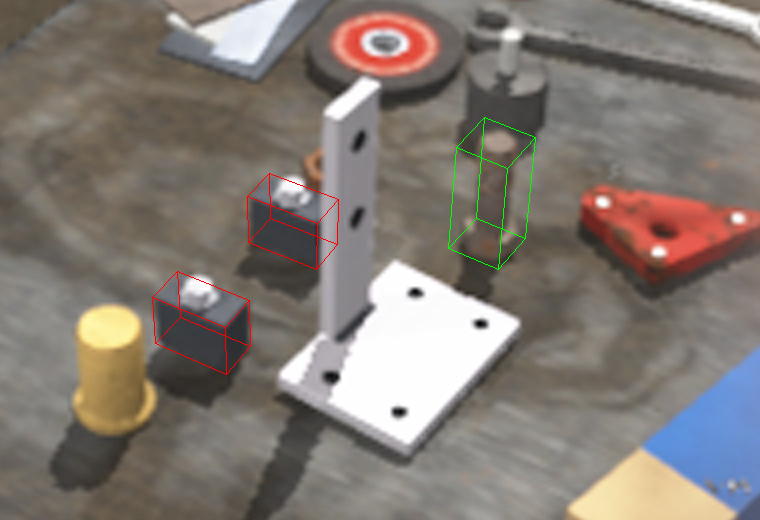

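```bash
python3 -m jog '[[0,0,0,-0.0174,0.25],[0,0,0,-0.0174,0.25],[0,0,0,-0.0174,0.25],[0,0.045,0,0,0.25],[0,0.045,0,0,0.25],[0,0.045,0,0,0.25],[0,0.045,0,0,0.25],[0,0.045,0,0,0.25],[0,0.045,0,0,0.25],[0,0,0,0,0.25]]'
```

```text
clock: 2.1
tool_pos: [0.4437, 0.6161, 0.2375]
eef_rot: [0.689, 0.725, 0.002, 0.003]
contact_force: [0.7, 0.4, -0.0]
opening: 0.751
```

```bash
python3 -m jog '[[-0.043,-0.0028,0,-0.0015,0.25],[-0.043,-0.0028,0,0,0.25],[-0.043,-0.0028,0,0,0.25],[-0.043,-0.0028,0,0,0.25],[-0.043,-0.0028,0,0,0.25],[-0.043,-0.0028,0,0,0.25],[-0.043,-0.0028,0,0,0.25],[-0.043,-0.0028,0,0,0.25],[-0.043,-0.0028,0,0,0.25],[-0.043,-0.0028,0,0,0.25],[-0.043,-0.0028,0,0,0.25],[-0.043,-0.0028,0,0,0.25],[-0.043,-0.0028,0,0,0.25],[-0.043,-0.0028,0,0,0.25],[-0.043,-0.0028,0,0,0.25],[-0.043,-0.0028,0,0,0.25],[-0.043,-0.0028,0,0,0.25],[-0.043,-0.0028,0,0,0.25],[-0.043,-0.0028,0,0,0.25],[0,0,0,0,0.25]]'
```

```text
clock: 4.1
tool_pos: [0.4373, -0.206, 0.2385]
eef_rot: [0.686, 0.728, -0.001, 0.001]
contact_force: [0.1, -0.0, 0.0]
opening: 0.752
```

```bash
python3 -m jog '[[-0.041,-0.0075,0,0,0.25],[0,0,0.04,0,0.25],[0,0,0.04,0,0.25],[0,0,0.04,0,0.25],[0,0,0.04,0,0.25],[0,0,0.03,0,0.25],[0,0,0.02,0,0.25],[0,0,0.01,0,0.25],[0,0,0,0,0.25]]'; python3 - <<'E'
from h import *
overlay([(ST,(.5821,-.2605,.0588),(0,0,255))],"a")
E
```

```text
clock: 5.0
tool_pos: [0.4337, -0.2397, 0.018]
eef_rot: [0.681, 0.732, -0.0, -0.001]
contact_force: [0.3, 0.3, 0.8]
opening: 0.752
```

View pics/top_a.png

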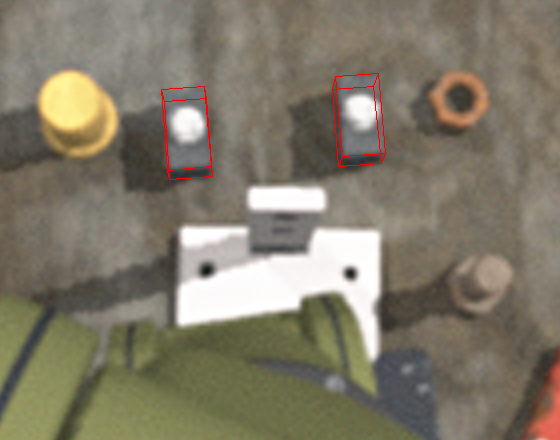

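View pics/scene_a.png

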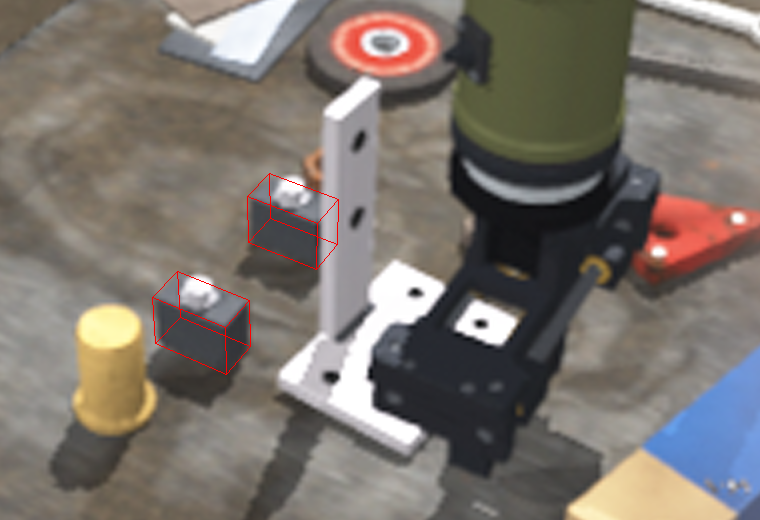

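```bash
python3 -m jog '[[-0.006,0,0.007,0,0.25],[0,0,0.006,0,0.25],[0,0,0,0,0.25],[0,0,0,0,0.25]]'; python3 - <<'E'
from plant import r
s=r.get_state();print(s["tool_pos"],s["eef_rot"],s["contact_force"])
E
```

```text
clock: 5.5
tool_pos: [0.4342, -0.2467, 0.0057]
eef_rot: [0.682, 0.732, 0.0, -0.0]
contact_force: [-0.5, -1.3, 0.1]
opening: 0.747
[ 0.43418861 -0.24673818  0.00569214] [ 6.81804900e-01  7.31534054e-01  3.44135377e-05 -7.24739790e-05] [-0.47095527 -1.2788774   0.14650403]
```

```bash
python3 -m jog '[[0,0.005,0,0.0013,0.25],[0,0.005,0,0,0.25],[0,0.005,0,0,0.25],[0,0.004,0,0,0.25],[0,0.003,0,0,0.25],[0,0.003,0,0,0.25],[0,0.003,0,0,0.25],[0,0.003,0,0,0.25]]';python3 -m jog '[[0,0.003,0,0,0.25],[0,0.003,0,0,0.25],[0,0.003,0,0,0.25],[0,0.003,0,0,0.25],[0,0.003,0,0,0.25]]'; python3 - <<'E'
from h import *
overlay([(ST,(.5821,-.2605,.0588),(0,0,255))],"b")
E
```

```text
clock: 6.3
tool_pos: [0.4639, -0.2456, 0.0057]
eef_rot: [0.685, 0.728, -0.001, -0.001]
contact_force: [-4.0, -1.6, 2.4]
opening: 0.751
clock: 6.8
tool_pos: [0.4807, -0.2432, 0.0056]
eef_rot: [0.684, 0.729, 0.0, -0.0]
contact_force: [-2.9, -0.1, 2.1]
opening: 0.751
```

View pics/top_b.png

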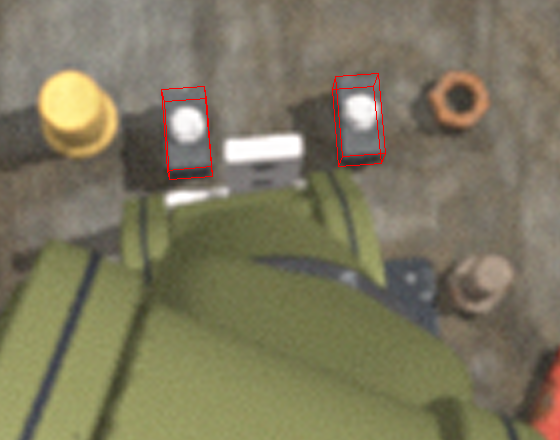

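View pics/scene_b.png

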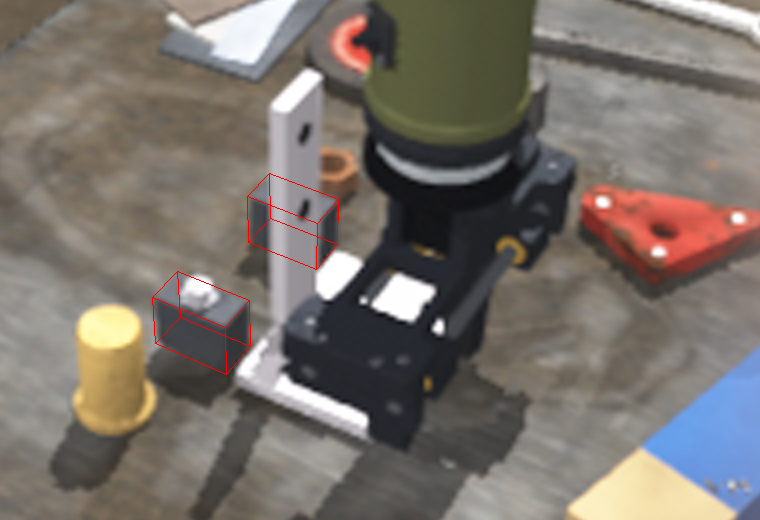

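```bash
python3 -m jog '[[0,0.002,0,0,0.25],[0,0.002,0,0,0.25],[0,0.002,0,0,0.25]]';python3 -m jog '[[0,0.0015,0,0,0.25],[0,0.0015,0,0,0.25]]';python3 -m jog '[[0,0.001,0,0,0.25],[0,0.001,0,0,0.25]]'
```

```text
clock: 7.2
tool_pos: [0.4863, -0.2433, 0.0056]
eef_rot: [0.685, 0.729, 0.0, -0.0]
contact_force: [-3.1, -0.8, -0.8]
opening: 0.751
clock: 7.4
tool_pos: [0.4885, -0.2432, 0.0055]
eef_rot: [0.685, 0.729, -0.001, -0.001]
contact_force: [-6.3, 0.2, 1.5]
opening: 0.747
clock: 7.6
tool_pos: [0.4887, -0.2432, 0.0055]
eef_rot: [0.685, 0.728, -0.002, -0.002]
contact_force: [-7.5, 1.0, 3.8]
opening: 0.746
```

```bash
python3 -m jog '[[0,0.001,0,0,0.25],[0,0.001,0,0,0.25],[0,0,0,0,0.25]]'; python3 - <<'E'
from h import *
overlay([],"c")
E
```

```text
clock: 7.9
tool_pos: [0.4887, -0.2431, 0.0054]
eef_rot: [0.685, 0.728, -0.003, -0.003]
contact_force: [-9.3, 1.0, 5.4]
opening: 0.749
```

View pics/top_c.png

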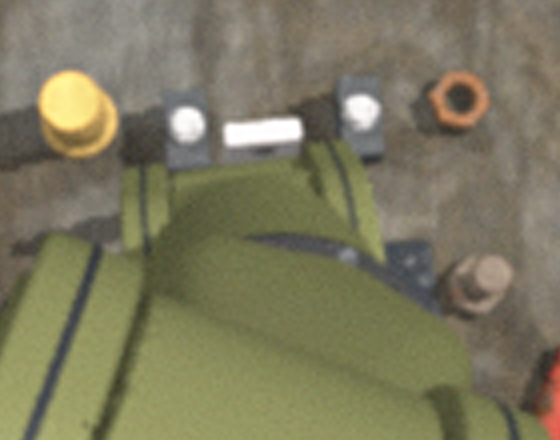

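View pics/scene_c.png

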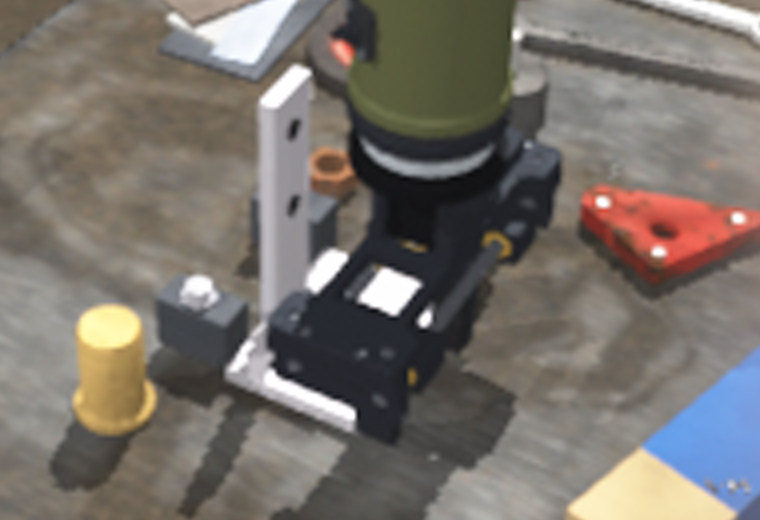

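```bash
python3 -m jog '[[0,-0.01,0,0,0.25],[0,-0.015,-0.005,0,0.25],[0,-0.02,-0.045,0,0.4],[0,-0.03,-0.045,0,0.6],[0,-0.03,-0.045,0,0.8],[0,0,-0.04,0,1],[0,0,0,0,1]]'; python3 - <<'E'
from h import *
for n in ("scene","top"):
    r.snapshot(n)
    d=r.cut_out("bracket",n)
    if d: print(n,d[0]["score"],d[0]["rect"]); np.save(f"{n}_bracket2.npy",d[0]["pixels"])
L=lambda n,t:np.load(f"{n}_{t}.npy")
for ns in (("scene","top"),("scene",)):
    p,c=fit(BR,{n:L(n,"bracket2") for n in ns},[.58,-.258,.06]);print("bracket",ns,p.round(4),np.degrees(p[2]).round(2),c.round(3))
overlay([],"d")
E
```

```text
clock: 8.7
tool_pos: [0.3965, -0.2509, 0.1835]
eef_rot: [0.685, 0.729, 0.002, 0.006]
contact_force: [1.6, -0.1, 0.5]
opening: 0.32
scene 0.77 [235.0, 176.8, 292.4, 271.1]
top 0.58 [230.7, 177.8, 283.9, 232.2]
bracket ('scene', 'top') [ 0.5806 -0.2501  0.082 ] 4.7 0.141
bracket ('scene',) [ 0.5801 -0.2507  0.0766] 4.39 0.051
```

View pics/top_d.png

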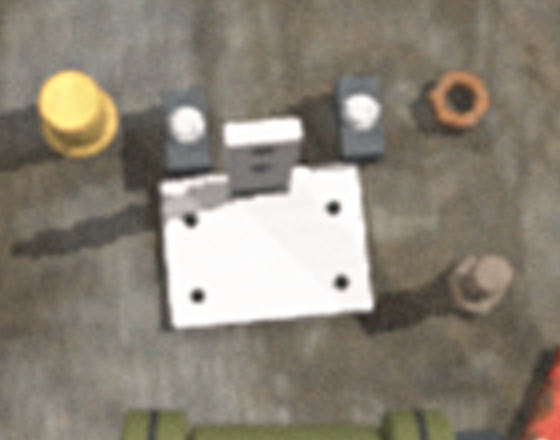

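View pics/scene_d.png

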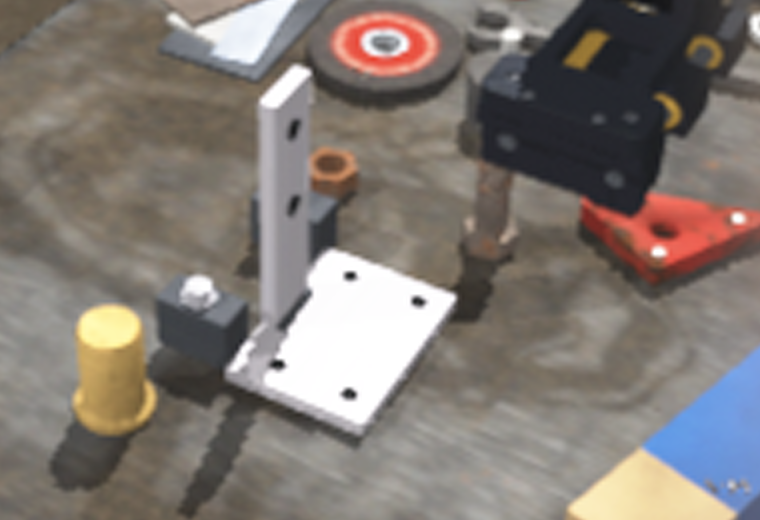

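```bash
python3 -m jog '[[-0.004,0.035,0,0,1],[-0.004,0.035,0.01,0,1],[-0.003,0.035,0.02,0,1],[0,0.03,0.02,0,1],[0,0.01,0.02,0,1],[0,0,0,0,1],[0,0,0,0,1]]'; cat > kin.py <<'E'
import numpy as np
B=np.array([.5803,-.2505]); A=np.radians(3.5)
def up(th,p):
    c,s=np.cos(np.radians(th)),np.sin(np.radians(th)); return -10*c+p*s-9, 10*(s+c)+p*c
def ft(th,d):
    c,s=np.cos(np.radians(th)),np.sin(np.radians(th)); return -10*c-d*c+9, 10*(s+c)+d*s
def where():
    from plant import r
    s=r.get_state(); d=s["tool_pos"][:2]-B; a=np.array([np.cos(A),np.sin(A)])
    q=s["eef_rot"]
    print("u %.1f lat %.1f z %.1f yaw %.2f F %s"%(1000*d@a,1000*(d@[-a[1],a[0]]),1000*s["tool_pos"][2],np.degrees(2*np.arctan2(q[1],q[0]))-90,s["contact_force"].round(1)),"t",s["clock"])
if __name__=="__main__": where()
E
python3 kin.py; python3 - <<'E'
from kin import *
W=[up(t,p) for t,p in ((0,102),(5,100),(10,98),(15,95),(20,92),(25,90),(29,80),(32,65),(33,50),(33,35),(33,22),(33,12))]
W+=[up(t,18*np.sin(np.radians(t))+.7) for t in (36,39,42,45,48)]
W=np.array(W); print(np.c_[W,np.vstack([[0,0],np.diff(W,axis=0)])].round(1))
V=np.array([ft(t,d) for t,d in ((48,12),(49,20),(50,30),(51,40),(53,50),(56,58),(60,62),(65,62),(70,62),(75,61),(80,60),(85,58),(90,56))])
print(np.c_[V,np.vstack([[0,0],np.diff(V,axis=0)])].round(1))
E
```

```text
clock: 9.7
tool_pos: [0.5371, -0.2507, 0.1078]
eef_rot: [0.684, 0.729, -0.001, -0.001]
contact_force: [0.0, -0.1, 1.0]
opening: 0.005
u -43.1 lat 2.4 z 107.8 yaw 3.61 F [ 0.  -0.1  1. ] t 9.7
[[-1.900e+01  1.120e+02  0.000e+00  0.000e+00]
 [-1.020e+01  1.105e+02  8.800e+00 -1.500e+00]
 [-1.800e+00  1.081e+02  8.400e+00 -2.400e+00]
 [ 5.900e+00  1.040e+02  7.800e+00 -4.100e+00]
 [ 1.310e+01  9.930e+01  7.100e+00 -4.700e+00]
 [ 2.000e+01  9.490e+01  6.900e+00 -4.400e+00]
 [ 2.100e+01  8.360e+01  1.100e+00 -1.130e+01]
 [ 1.700e+01  6.890e+01 -4.100e+00 -1.470e+01]
 [ 9.800e+00  5.580e+01 -7.100e+00 -1.310e+01]
 [ 1.700e+00  4.320e+01 -8.200e+00 -1.260e+01]
 [-5.400e+00  3.230e+01 -7.100e+00 -1.090e+01]
 [-1.090e+01  2.390e+01 -5.400e+00 -8.400e+00]
 [-1.050e+01  2.310e+01  4.000e-01 -8.000e-01]
 [-9.200e+00  2.340e+01  1.300e+00  3.000e-01]
 [-7.900e+00  2.360e+01  1.300e+00  2.000e-01]
 [-6.600e+00  2.360e+01  1.300e+00  0.000e+00]
 [-5.200e+00  2.350e+01  1.300e+00 -1.000e-01]]
[[ -5.7  23.    0.    0. ]
 [-10.7  29.2  -5.    6.2]
 [-16.7  37.1  -6.    7.9]
 [-22.5  45.2  -5.8   8.1]
 [-27.1  53.9  -4.6   8.8]
 [-29.   62.   -1.9   8. ]
 [-27.   67.4   2.    5.4]
 [-21.4  69.5   5.6   2.1]
 [-15.6  71.1   5.8   1.6]
 [ -9.4  71.2   6.2   0.1]
 [ -3.2  70.7   6.2  -0.5]
 [  3.1  68.6   6.2  -2.1]
 [  9.   66.    5.9  -2.6]]
```

```bash
python3 -m jog '[[-0.0024,0.008,-0.004,0,1],[0,0.008,0,0,1],[0,0,0,0,1]]' ; python3 kin.py; for i in 1; do :; done; python3 -m jog '[[0,0.003,0,0,1],[0,0.003,0,0,1]]'; python3 kin.py
```

```text
clock: 10.0
tool_pos: [0.5564, -0.2527, 0.1142]
eef_rot: [0.685, 0.729, 0.001, 0.002]
contact_force: [0.2, 0.6, -0.3]
opening: 0.008
u -24.0 lat -0.7 z 114.2 yaw 3.57 F [ 0.2  0.6 -0.3] t 10.0
clock: 10.2
tool_pos: [0.5603, -0.2523, 0.1132]
eef_rot: [0.685, 0.729, -0.0, 0.0]
contact_force: [-1.6, -1.1, 0.6]
opening: 0.002
u -20.0 lat -0.6 z 113.2 yaw 3.57 F [-1.6 -1.1  0.6] t 10.2
```

```bash
python3 -m jog '[[0,0.002,0,0,1],[0,0,0,0,1]]'; python3 kin.py;python3 -m jog '[[0,0.002,0,0,1],[0,0,0,0,1]]'; python3 kin.py;python3 - <<'E'
from h import *
overlay([],"e",views=("scene",))
E
```

```text
clock: 10.4
tool_pos: [0.5623, -0.2521, 0.1129]
eef_rot: [0.685, 0.729, -0.0, -0.0]
contact_force: [-1.4, 0.4, 1.1]
opening: 0.004
u -18.1 lat -0.5 z 112.9 yaw 3.58 F [-1.4  0.4  1.1] t 10.4
clock: 10.6
tool_pos: [0.5644, -0.2519, 0.1128]
eef_rot: [0.685, 0.729, -0.0, -0.0]
contact_force: [-0.3, -0.2, 0.2]
opening: 0.003
u -16.0 lat -0.5 z 112.8 yaw 3.58 F [-0.3 -0.2  0.2] t 10.6
```

View pics/scene_e.png

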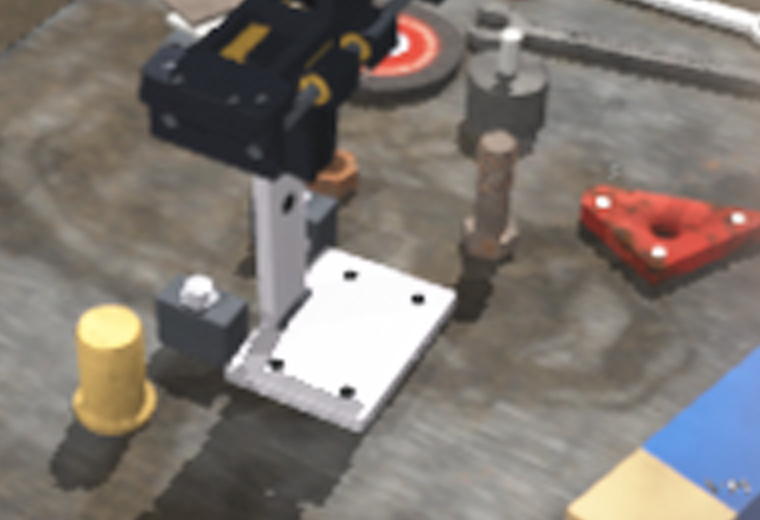

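```bash
python3 -m jog '[[0,0.004,0.001,0,1],[0,0.004,0.001,0,1],[0,0.004,0.001,0,1],[0,0.004,0.002,0,1],[0,0.003,0.002,0,1],[0,0.003,0.002,0,1],[0,0,0,0,1]]'; python3 kin.py;python3 - <<'E'
from h import *
overlay([],"f")
E
```

```text
clock: 11.35
tool_pos: [0.5867, -0.2503, 0.1034]
eef_rot: [0.685, 0.729, 0.0, -0.0]
contact_force: [-0.1, -0.4, 0.3]
opening: 0.005
u 6.4 lat -0.2 z 103.4 yaw 3.60 F [-0.1 -0.4  0.3] t 11.35
```

View pics/scene_f.png

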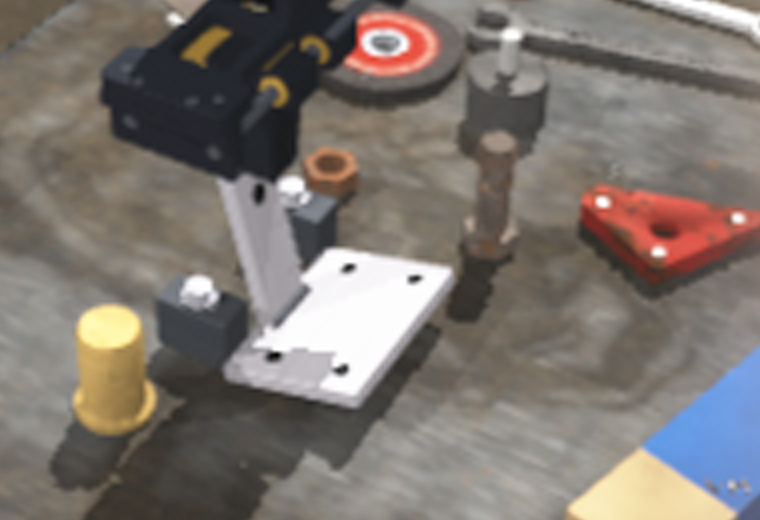

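View pics/top_f.png

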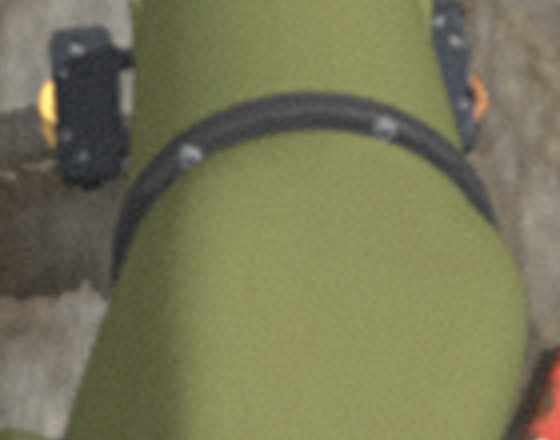

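```bash
python3 -m jog '[[0,0.003,0.002,0,1],[0,0.004,0.003,0,1],[0,0.003,0.002,0,1],[0,0.004,0.003,0,1],[0,0.001,0.004,0,1],[0,0,0.004,0,1],[0,0,0.003,0,1],[0,0,0,0,1]]'; python3 kin.py;python3 - <<'E'
from h import *
overlay([(BR,(.5803-.0050,-.2505-.0003,.061,np.radians(29)),(0,0,255))],"g",views=("scene",))
E
```

```text
clock: 12.25
tool_pos: [0.6007, -0.2496, 0.0822]
eef_rot: [0.685, 0.729, -0.0, -0.001]
contact_force: [0.4, 0.2, -0.6]
opening: 0.002
u 20.4 lat -0.3 z 82.2 yaw 3.58 F [ 0.4  0.2 -0.6] t 12.25
```

View pics/scene_g.png

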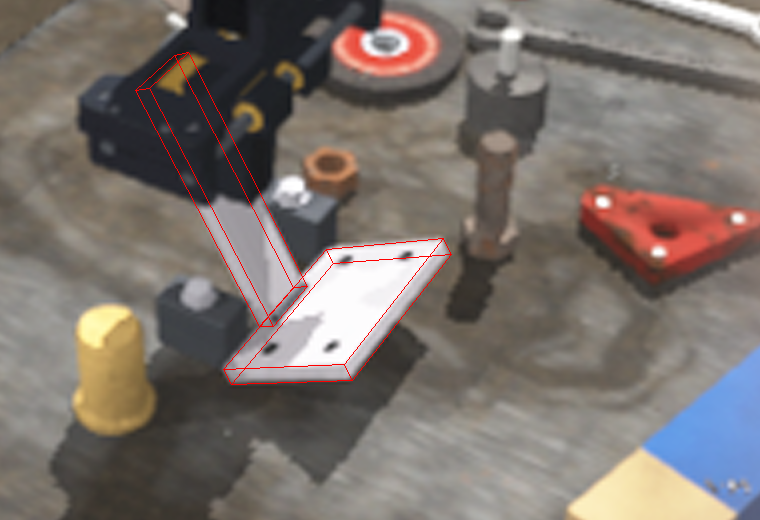

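```bash
python3 -m jog '[[0,-0.001,0.004,0,1],[0,-0.001,0.005,0,1],[0,-0.001,0.005,0,1],[0,-0.003,0.006,0,1],[0,-0.004,0.007,0,1],[0,-0.004,0.006,0,1],[0,-0.004,0.006,0,1],[0,0,0,0,1]]'; python3 kin.py;python3 - <<'E'
from h import *
overlay([(BR,(.5803-.0053,-.2505-.0003,.061,np.radians(32)),(0,0,255))],"h",views=("scene",))
E
```

```text
clock: 13.1
tool_pos: [0.5814, -0.2508, 0.0426]
eef_rot: [0.685, 0.729, -0.001, -0.001]
contact_force: [-1.7, 0.1, 0.8]
opening: 0.008
u 1.1 lat -0.4 z 42.6 yaw 3.56 F [-1.7  0.1  0.8] t 13.1
```

View pics/scene_h.png

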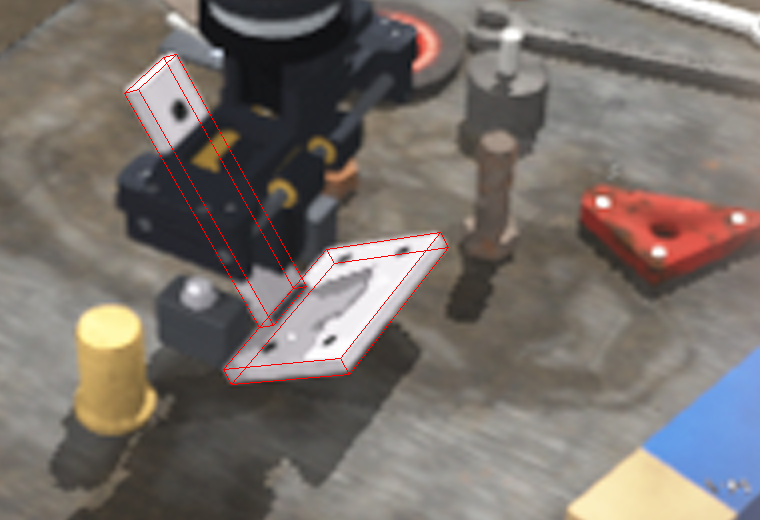

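```bash
python3 -m jog '[[0,-0.0035,0.005,0,1],[0,-0.0035,0.005,0,1],[0,-0.0015,0.002,0,1],[0,0,0,0,1]]'; python3 kin.py;  python3 -m jog '[[0,-0.0015,0.002,0,1],[0,0,0,0,1]]'; python3 kin.py
```

```text
clock: 13.55
tool_pos: [0.5741, -0.2513, 0.0315]
eef_rot: [0.685, 0.729, -0.0, -0.001]
contact_force: [-0.9, 0.9, -0.4]
opening: 0.004
u -6.2 lat -0.5 z 31.5 yaw 3.57 F [-0.9  0.9 -0.4] t 13.55
clock: 13.75
tool_pos: [0.5732, -0.2514, 0.0297]
eef_rot: [0.685, 0.729, -0.0, -0.0]
contact_force: [-1.0, -0.2, 0.9]
opening: 0.005
u -7.2 lat -0.4 z 29.7 yaw 3.58 F [-1.  -0.2  0.9] t 13.75
```

```bash
python3 -m jog '[[0,-0.0015,0.0025,0,1],[0,-0.0015,0.0025,0,1],[0,-0.0005,0.001,0,1],[0,0,0,0,1]]'; python3 kin.py; python3 - <<'E'
from h import *
overlay([(BR,(.5803-.0054,-.2505-.0003,.061,np.radians(33)),(0,0,255))],"i",views=("scene",))
E
```

```text
clock: 14.15
tool_pos: [0.5695, -0.2516, 0.0237]
eef_rot: [0.685, 0.729, -0.0, -0.0]
contact_force: [-1.0, -0.3, 1.3]
opening: 0.002
u -10.9 lat -0.5 z 23.7 yaw 3.57 F [-1.  -0.3  1.3] t 14.15
```

View pics/scene_i.png

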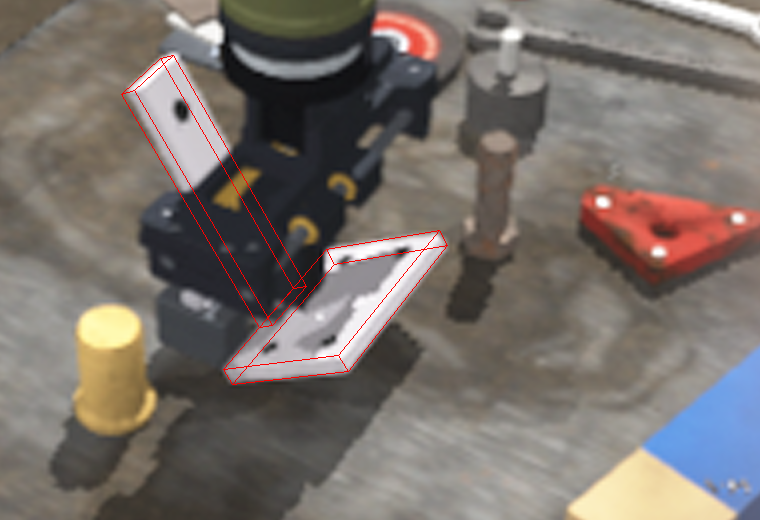

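```bash
python3 -m jog '[[0,0.0005,0,0,1],[0,0.0005,0,0,1],[0,0.0005,0,0,1],[0,0.0005,0,0,1],[0,0.0005,0,0,1],[0,0,0,0,1]]'; python3 kin.py; python3 - <<'E'
from h import *
overlay([(BR,(.5803-.0063,-.2505-.0003,.061,np.radians(39)),(0,0,255))],"j",views=("scene",))
E
```

```text
clock: 14.8
tool_pos: [0.5718, -0.2515, 0.0237]
eef_rot: [0.685, 0.729, -0.0, -0.0]
contact_force: [-2.4, 0.6, 0.9]
opening: 0.006
u -8.6 lat -0.5 z 23.7 yaw 3.57 F [-2.4  0.6  0.9] t 14.8
```

View pics/scene_j.png

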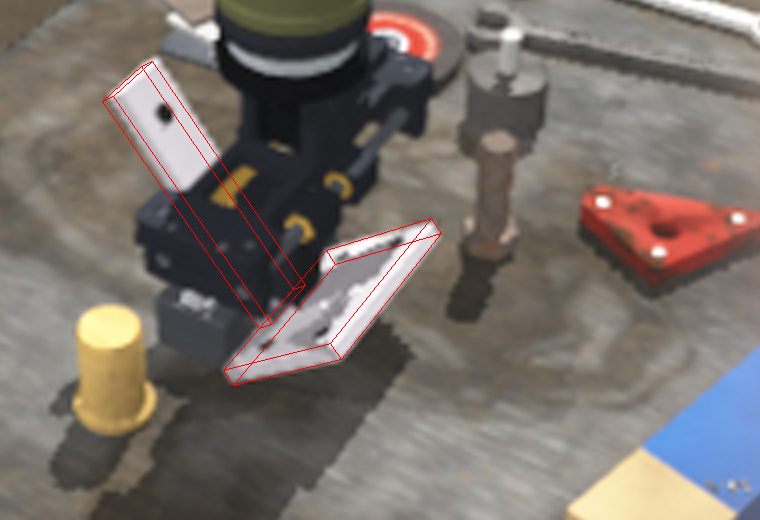

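```bash
python3 -m jog '[[0,0.0005,0,0,1],[0,0.0005,0,0,1],[0,0.0005,0,0,1],[0,0.0005,0,0,1],[0,0,0,0,1],[0,0,0,0,1]]'; python3 kin.py; python3 - <<'E'
from h import *
overlay([(BR,(.5803-.0070,-.2505-.0004,.061,np.radians(44)),(0,0,255))],"k",views=("scene",))
E
```

```text
clock: 15.45
tool_pos: [0.576, -0.2512, 0.0243]
eef_rot: [0.685, 0.729, 0.001, 0.001]
contact_force: [-1.5, -0.1, 2.6]
opening: 0.005
u -4.3 lat -0.4 z 24.3 yaw 3.60 F [-1.5 -0.1  2.6] t 15.45
```

View pics/scene_k.png

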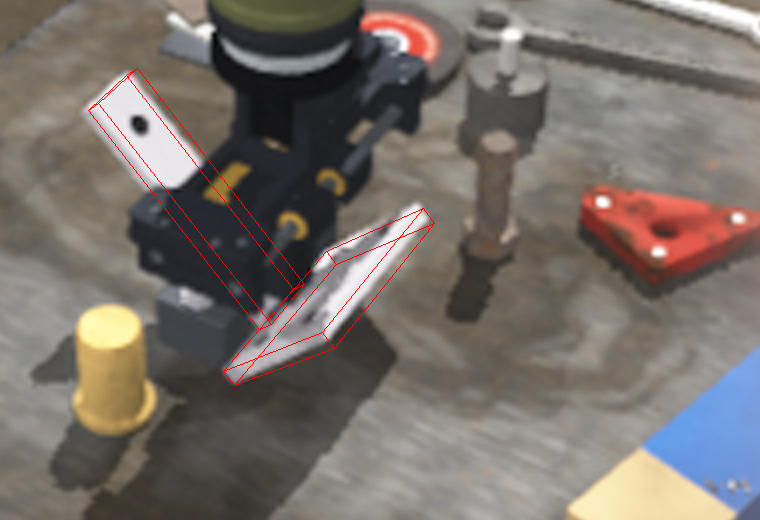

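```bash
python3 -m jog '[[0,-0.0012,-0.0012,0,1],[0,-0.0012,-0.0012,0,1],[0,-0.0013,-0.0013,0,1],[0,-0.0013,-0.0013,0,1],[0,0,0,0,1]]'; python3 kin.py; python3 - <<'E'
from h import *
overlay([(BR,(.5803-.0076,-.2505-.0004,.061,np.radians(49)),(0,0,255))],"l",views=("scene",))
E
```

```text
clock: 16.0
tool_pos: [0.5692, -0.2516, 0.0291]
eef_rot: [0.685, 0.729, 0.0, -0.0]
contact_force: [0.7, -0.5, -0.0]
opening: 0.008
u -11.1 lat -0.5 z 29.1 yaw 3.57 F [ 0.7 -0.5 -0. ] t 16.0
```

View pics/scene_l.png

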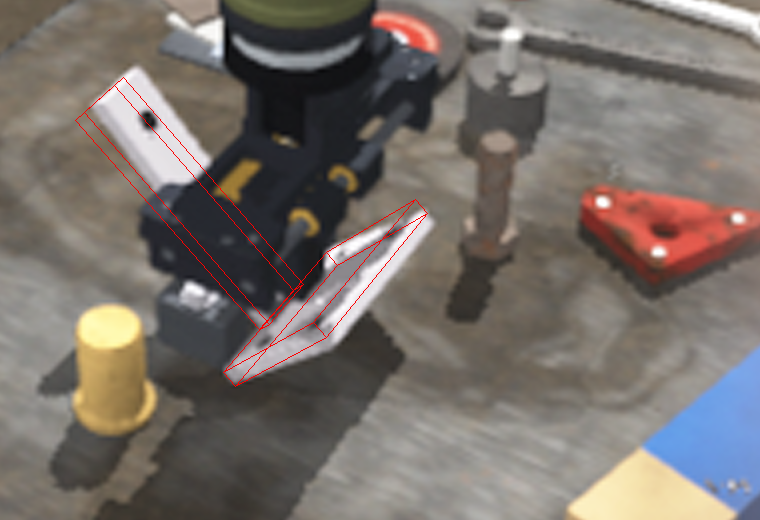

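```bash
python3 -m jog '[[0,-0.0015,-0.0023,0,1],[0,-0.0015,-0.0023,0,1],[0,-0.0017,-0.0023,0,1],[0,-0.0018,-0.0028,0,1],[0,-0.0018,-0.0028,0,1],[0,-0.0019,-0.0027,0,1],[0,0,0,0,1]]'; python3 kin.py; python3 - <<'E'
from h import *
overlay([(BR,(.5803-.0076,-.2505-.0004,.061,np.radians(49)),(0,0,255))],"m",views=("scene",))
E
```

```text
clock: 16.75
tool_pos: [0.5591, -0.2524, 0.0446]
eef_rot: [0.685, 0.729, 0.0, 0.0]
contact_force: [0.4, 0.5, -0.5]
opening: 0.001
u -21.3 lat -0.6 z 44.6 yaw 3.57 F [ 0.4  0.5 -0.5] t 16.75
```

View pics/scene_m.png

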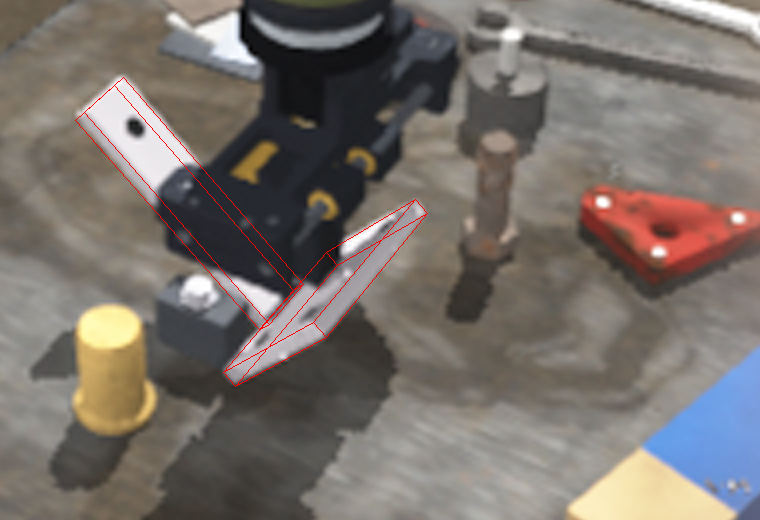

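```bash
python3 -m jog '[[0,-0.0019,-0.0030,0,1],[0,-0.0019,-0.0030,0,1],[0,-0.0018,-0.0032,0,1],[0,-0.0017,-0.0032,0,1],[0,-0.0016,-0.0032,0,1],[0,-0.0015,-0.0032,0,1],[0,0,0,0,1]]'; python3 kin.py; python3 - <<'E'
from h import *
overlay([(BR,(.5803-.0080,-.2505-.0004,.061,np.radians(53)),(0,0,255))],"n",views=("scene",))
E
```

```text
clock: 17.5
tool_pos: [0.5489, -0.253, 0.0634]
eef_rot: [0.685, 0.729, 0.0, 0.0]
contact_force: [-0.3, -0.4, 0.9]
opening: 0.001
u -31.5 lat -0.6 z 63.4 yaw 3.57 F [-0.3 -0.4  0.9] t 17.5
```

View pics/scene_n.png

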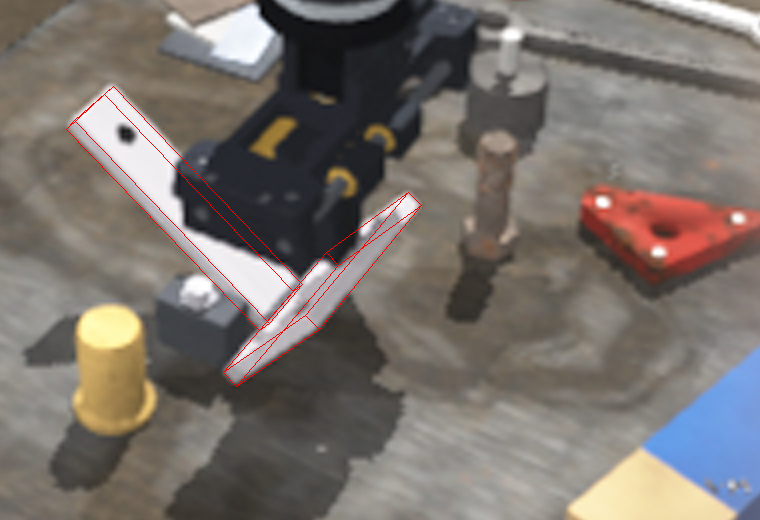

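```bash
python3 -m jog '[[0,0.001,-0.0006,0,1],[0,0.001,-0.0006,0,1],[0,0.001,-0.0006,0,1],[0,0.001,-0.0006,0,1],[0,0.001,-0.0006,0,1],[0,0.001,-0.0006,0,1],[0,0.001,-0.0005,0,1],[0,0.0011,-0.0005,0,1],[0,0.0011,-0.0005,0,1],[0,0.0011,-0.0004,0,1],[0,0.0011,-0.0004,0,1],[0,0.0012,-0.0003,0,1],[0,0,0,0,1]]'; python3 kin.py; python3 - <<'E'
from h import *
overlay([(BR,(.5803-.0090,-.2505-.0005,.061,np.radians(65)),(0,0,255))],"o",views=("scene",))
E
```

```text
clock: 18.85
tool_pos: [0.5617, -0.2521, 0.0692]
eef_rot: [0.685, 0.729, 0.0, 0.0]
contact_force: [1.7, 0.4, 1.3]
opening: -0.001
u -18.6 lat -0.5 z 69.2 yaw 3.58 F [1.7 0.4 1.3] t 18.85
```

View pics/scene_o.png

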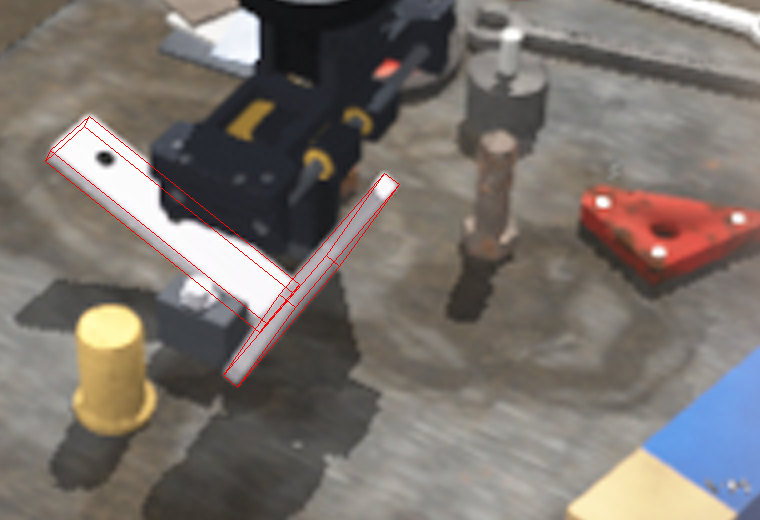

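```bash
python3 -m jog '[[0,0.0011,-0.0003,0,1],[0,0.0011,-0.0003,0,1],[0,0.0011,-0.0003,0,1],[0,0.0011,-0.0003,0,1],[0,0.0011,-0.0003,0,1],[0,0.0011,-0.0002,0,1],[0,0.0011,0,0,1],[0,0.0011,0,0,1],[0,0.0011,0,0,1],[0,0.0011,0,0,1],[0,0.0011,0.0001,0,1],[0,0,0,0,1]]'; python3 kin.py; python3 - <<'E'
from h import *
overlay([(BR,(.5803-.0096,-.2505-.0006,.061,np.radians(75)),(0,0,255))],"p",views=("scene",))
E
```

```text
clock: 20.1
tool_pos: [0.5738, -0.2513, 0.0707]
eef_rot: [0.685, 0.729, 0.0, 0.0]
contact_force: [0.5, -0.8, 1.8]
opening: 0.004
u -6.5 lat -0.4 z 70.7 yaw 3.59 F [ 0.5 -0.8  1.8] t 20.1
```

View pics/scene_p.png

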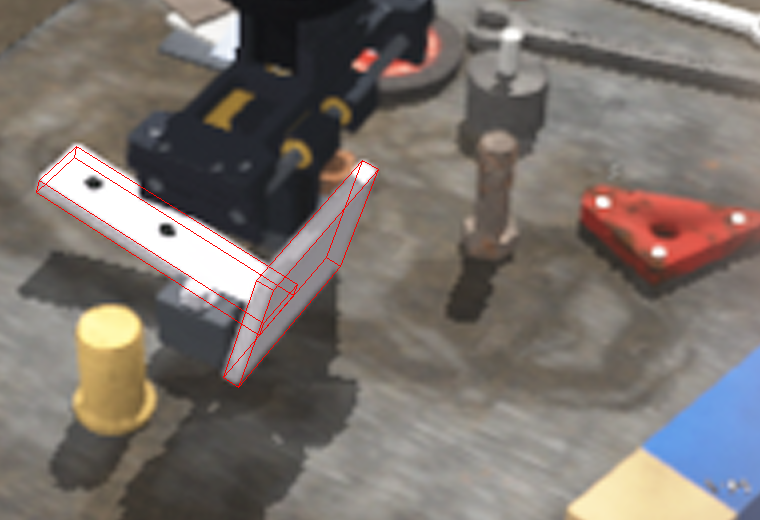

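```bash
python3 -m jog '[[0,0.001,0.0001,0,1],[0,0.001,0.0001,0,1],[0,0.001,0.0001,0,1],[0,0.001,0.0001,0,1],[0,0.001,0.0001,0,1],[0,0.001,0.0002,0,1],[0,0.001,0.0002,0,1],[0,0.001,0.0002,0,1],[0,0.001,0.0003,0,1],[0,0.001,0.0003,0,1],[0,0.001,0.0003,0,1],[0,0,0,0,1]]'; python3 kin.py; python3 - <<'E'
from h import *
overlay([(BR,(.5803-.0100,-.2505-.0006,.061,np.radians(84)),(0,0,255))],"q",views=("scene",))
E
```

```text
clock: 21.35
tool_pos: [0.5847, -0.2506, 0.0687]
eef_rot: [0.685, 0.729, 0.0, 0.0]
contact_force: [2.0, 0.1, 1.7]
opening: 0.003
u 4.4 lat -0.4 z 68.7 yaw 3.58 F [2.  0.1 1.7] t 21.35
```

View pics/scene_q.png

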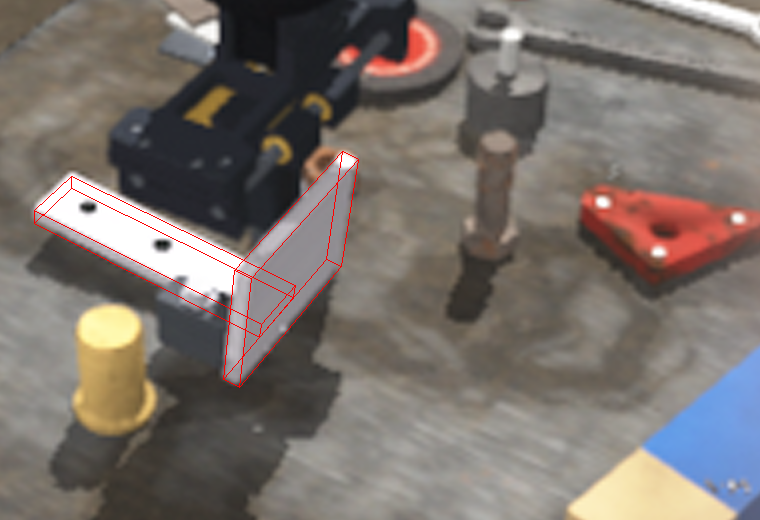

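```bash
python3 -m jog '[[0,0.001,0.0003,0,1],[0,0.001,0.0003,0,1],[0,0.001,0.0003,0,1],[0,0.001,0.0003,0,1],[0,0.001,0.0003,0,1],[0,0.0008,0.0002,0,1],[0,0.0008,0,0,1],[0,0.0008,0,0,1],[0,0.0008,0,0,1],[0,0.0008,0,0,1],[0,0.001,0,0,1],[0,0.002,0,0,1],[0,0,0,0,1]]'; python3 kin.py; python3 - <<'E'
from h import *
overlay([(BR,(.5803-.0100,-.2505-.0006,.061,np.radians(90)),(0,0,255))],"r",views=("scene",))
E
```

```text
clock: 22.7
tool_pos: [0.5962, -0.2498, 0.0668]
eef_rot: [0.685, 0.729, -0.0, -0.0]
contact_force: [-0.2, -1.0, 0.1]
opening: 0.004
u 16.0 lat -0.3 z 66.8 yaw 3.58 F [-0.2 -1.   0.1] t 22.7
```

View pics/scene_r.png

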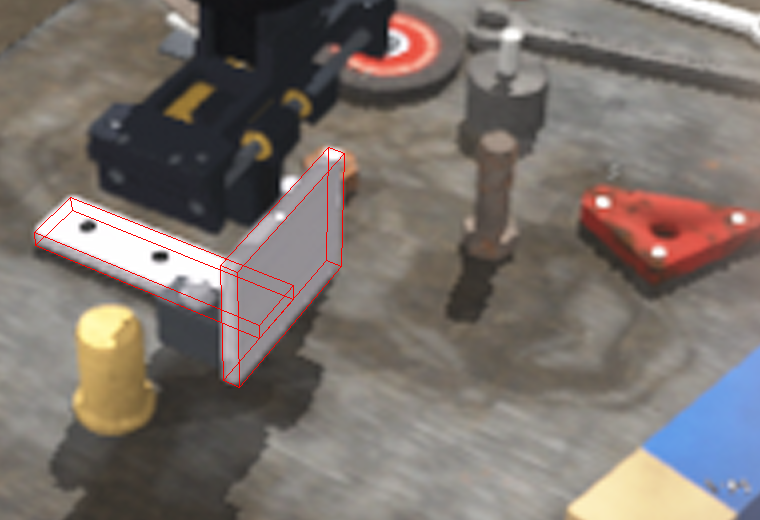

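```bash
python3 -m jog '[[0,0.003,0,0,1],[0,0,-0.02,0,1],[0,0,-0.04,0,1],[0,0,-0.04,0,1],[0,0,-0.04,0,1],[0,-0.02,-0.02,0,1],[0,-0.04,0,0,1],[0,-0.045,0,0,1],[0,-0.045,0,0,1],[0,-0.03,0,0,1],[0,0,0,0,1]]'; python3 kin.py; python3 - <<'E'
from h import *
for n in ("scene","top"):
    r.snapshot(n)
    d=r.cut_out("bracket",n)
    if d: print(n,d[0]["score"],d[0]["rect"]); np.save(f"{n}_bracket3.npy",d[0]["pixels"])
L=lambda n,t:np.load(f"{n}_{t}.npy")
RY=pose(0,0,0,np.pi/2)[0]
BL=[b@RY.T for b in BR]
for ns in (("scene","top"),("scene",),("top",)):
    p,c=fit(BL,{n:L(n,"bracket3") for n in ns},[.57,-.251,.06]);print("bracket",ns,p.round(4),np.degrees(p[2]).round(2),c.round(3))
overlay([],"s")
E
```

```text
clock: 23.85
tool_pos: [0.4144, -0.2619, 0.2269]
eef_rot: [0.686, 0.728, -0.002, -0.002]
contact_force: [-0.7, -1.3, -0.5]
opening: 0.004
u -166.3 lat -1.3 z 226.9 yaw 3.37 F [-0.7 -1.3 -0.5] t 23.85
scene 0.85 [191.1, 196.7, 265.9, 255.5]
top 0.69 [227.7, 124.1, 285.5, 198.5]
bracket ('scene', 'top') [ 0.5722 -0.2527  0.0647] 3.71 0.228
bracket ('scene',) [ 0.573  -0.2543  0.0805] 4.61 0.16
bracket ('top',) [ 0.5717 -0.2517  0.0596] 3.42 0.061
```

View pics/top_s.png

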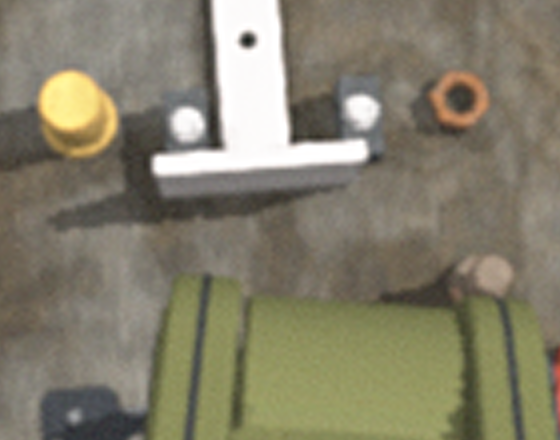

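View pics/scene_s.png

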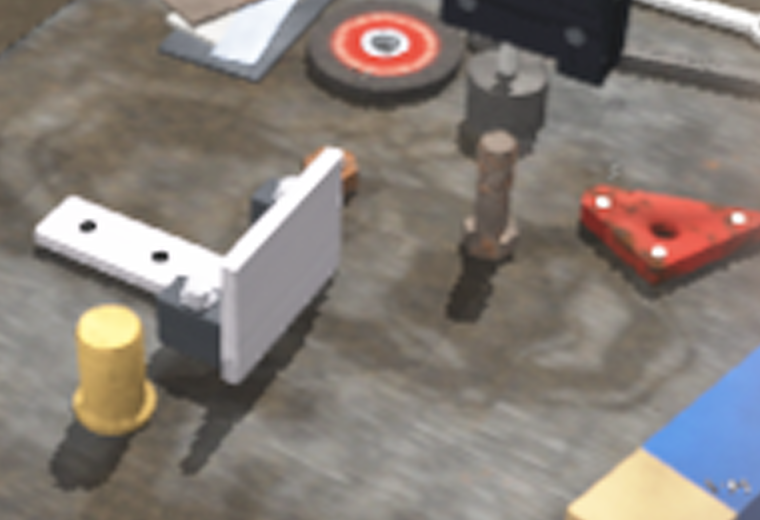

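```bash
python3 -m jog '[[0,0.04,0,0,1],[0,0.04,0,0,1],[0,0.02,0.04,0,1],[0,0,0.045,0,1],[0,0,0.045,0,1],[0,0,0.04,0,1],[0,0,0.03,0,1],[0,0.01,0,0,1],[0,0.01,0,0,1],[0,0,0,0,1]]'; python3 kin.py
```

```text
clock: 25.15
tool_pos: [0.5441, -0.253, 0.0289]
eef_rot: [0.684, 0.729, 0.002, 0.003]
contact_force: [0.4, -0.5, -0.2]
opening: 0.003
u -36.3 lat -0.3 z 28.9 yaw 3.65 F [ 0.4 -0.5 -0.2] t 25.15
```

```bash
python3 -m jog '[[0,0.004,0,0,1],[0,0.004,0,0,1],[0,0.002,0,0,1],[0,0,0,0,1]]'; python3 kin.py; python3 -m jog '[[0,0.001,0,0,1],[0,0.001,0,0,1],[0,0,0,0,1]]'; python3 kin.py; python3 -m jog '[[0,0.001,0,0,1],[0,0.001,0,0,1],[0,0,0,0,1]]'; python3 kin.py
```

```text
clock: 25.55
tool_pos: [0.55, -0.253, 0.0275]
eef_rot: [0.685, 0.729, 0.0, 0.0]
contact_force: [-0.7, 0.9, 0.4]
opening: 0.002
u -30.4 lat -0.6 z 27.5 yaw 3.58 F [-0.7  0.9  0.4] t 25.55
clock: 25.85
tool_pos: [0.5515, -0.2527, 0.027]
eef_rot: [0.685, 0.729, 0.0, -0.0]
contact_force: [-0.3, -0.0, -0.6]
opening: 0.007
u -28.8 lat -0.5 z 27.0 yaw 3.58 F [-0.3 -0.  -0.6] t 25.85
clock: 26.15
tool_pos: [0.5537, -0.2526, 0.027]
eef_rot: [0.685, 0.729, 0.0, 0.0]
contact_force: [0.6, -0.2, -0.1]
opening: 0.004
u -26.7 lat -0.4 z 27.0 yaw 3.58 F [ 0.6 -0.2 -0.1] t 26.15
```

```bash
for k in 1; do python3 -m jog '[[0,0.001,0,0,1],[0,0.001,0,0,1],[0,0,0,0,1]]' >/dev/null; done; python3 kin.py; python3 -m jog '[[0,0.001,0,0,1],[0,0.001,0,0,1],[0,0,0,0,1]]'>/dev/null; python3 kin.py; python3 -m jog '[[0,0.001,0,0,1],[0,0,0,0,1]]'>/dev/null; python3 kin.py;  python3 -m jog '[[0,0.001,0,0,1],[0,0,0,0,1]]'>/dev/null; python3 kin.py
```

```text
u -24.6 lat -0.4 z 27.0 yaw 3.58 F [-0.2 -0.2 -0.1] t 26.45
u -22.6 lat -0.4 z 27.0 yaw 3.58 F [-0.1 -0.2  0. ] t 26.75
u -21.7 lat -0.5 z 27.0 yaw 3.58 F [0.3 1.1 0.1] t 26.95
u -20.7 lat -0.4 z 27.0 yaw 3.58 F [-0.1  0.   0.3] t 27.15
```

```bash
python3 -m jog '[[0,0.001,0,0,1],[0,0,0,0,1]]'>/dev/null; python3 kin.py; python3 -m jog '[[0,0.001,0,0,1],[0,0,0,0,1]]'>/dev/null; python3 kin.py;  python3 -m jog '[[0,0.001,0,0,1],[0,0,0,0,1]]'>/dev/null; python3 kin.py
```

```text
u -19.7 lat -0.4 z 27.0 yaw 3.58 F [ 0.2 -0.8  0.4] t 27.35
u -18.9 lat -0.5 z 27.0 yaw 3.58 F [ 0.7 -0.7 -0.4] t 27.55
u -19.0 lat -0.5 z 26.9 yaw 3.56 F [-3.5  0.4  2.2] t 27.75
```

```bash
python3 -m jog '[[0,0.001,0,0,1],[0,0,0,0,1]]'>/dev/null; python3 kin.py; python3 -m jog '[[0,0.001,0,0,1],[0,0,0,0,1]]'>/dev/null; python3 kin.py;  python3 -m jog '[[0,0.001,0,0,1],[0,0,0,0,1]]'>/dev/null; python3 kin.py
```

```text
u -19.1 lat -0.5 z 26.8 yaw 3.54 F [-5.6  0.8  5.7] t 27.95
u -19.1 lat -0.5 z 26.8 yaw 3.53 F [-7.7  0.7  6.7] t 28.15
u -19.2 lat -0.5 z 26.8 yaw 3.52 F [-9.7  1.   7.1] t 28.35
```

Hard against the stop: it does not move at 10 N. I'll back off and do a final check.

```bash
python3 -m jog '[[0,-0.01,0,0,1],[0,-0.015,0,0,1],[0,-0.015,0,0,1],[0,0,-0.04,0,1],[0,0,-0.045,0,1],[0,-0.02,-0.045,0,1],[0,-0.04,-0.04,0,1],[0,-0.04,0,0,1],[0,0,0,0,1],[0,0,0,0,1]]'; python3 - <<'E'
from h import *
overlay([],"t")
E
```

```text
clock: 29.35
tool_pos: [0.4305, -0.2608, 0.1928]
eef_rot: [0.685, 0.729, 0.0, 0.001]
contact_force: [0.4, -0.4, -0.7]
opening: 0.003
```

View pics/top_t.png

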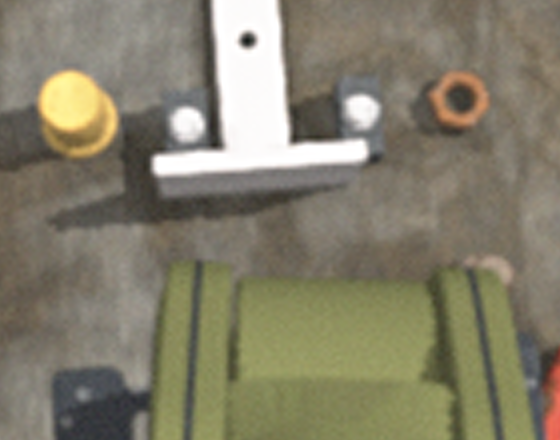

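View pics/scene_t.png

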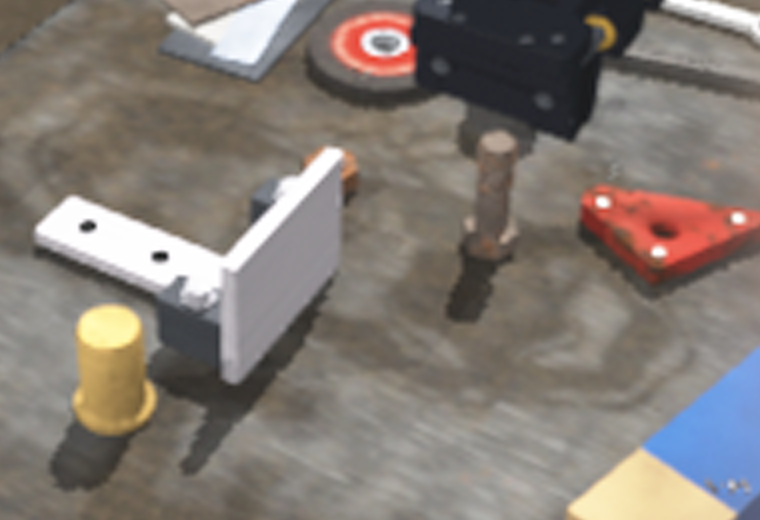

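The bracket lies flat with its upright in the gap (upright about columns 215–290 of the enlarged top view, blocks at about 165–210 and 340–382). Its foot is on the blocks, nothing else has moved, and the hand is clear.

```bash
python3 -c "
from plant import r
print(r.finish_job())"
```

```text
the job is handed in; nothing more can be done
None
```

The bracket is lying flat on its back with its upright in the gap and the inner face of its foot against both stop blocks. I handed the job in at about 29 s with the hand clear; `finish_job` gave no verdict.

**What I did:**
- **Push:** I pushed it standing to the stop with two spread fingers on the rear edge of its foot, until it would go no further at about 9 N.
- **Tip:** I tipped it with the closed fingers on the upright. Before it balanced I moved the fingers down into the inner corner, then up the inner face of the foot.
- **Lower:** I let the foot forward about 1 mm at a time down to 90°. The tilts I expected matched the pictures to a few degrees all the way. Around the balance point it rocked forward to about 47° and back to 44°, held by the fingers throughout.
- **Check against the stop:** A last light push behind the foot did not move it, even at about 10 N.

**Last checks:**
- **Position:** The fit to both pictures puts the bracket's origin about 10 mm in front of the stop faces, as it should be. It lies about 8 to 10 mm to the left of centre, inside the 18 mm allowed. This drift came from the first push and I left it.
- **Weaker evidence:** The fitted angles disagreed by about 1° (scene view 4.6°, top view 3.4°; the stop is at about 3.4°). The two-view fit of the lying bracket was loose, so the firm push is the better proof that it sits against the stop.
- **Surroundings:** The other things look unmoved in the final pictures, and contact forces stayed within about 10 N whenever I read them.

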